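# Push a row of mortar cubes home and bolt the rail

## Task

Push the row of three mortar cubes along the feed rail as one train, pushing only on the rear cube, until the front cube stands against the end stop and all three touch. Then push the cross bolt by its upright tab all the way across the rail behind the row, to lock it in, and move clear. Only push: do not lift or tip the cubes or pull the row apart, and leave the other things on the bench where they are.

Things in the scene. Friction and masses are not known exactly. Their poses are not given: they have to be found in the camera images.
- feed_rail: Fixed channel rail (dark steel base, bright aluminium fences) on the bench, 360 mm long (its y), 60 mm wide (its x). Origin: centre of underside; y along the channel towards the end stop, z up. Channel floor 8 mm above the bench, 44 mm wide between fences 6 mm thick with tops 16 mm above the bench. The -y end is open. Row home: cube centres at y = 130, 90, 50 mm, rear face at 30 mm.
- stop_face (a point): Middle of the end stop's face, at rail y = +150 mm, 28 mm above the bench. The stop is a steel block closing the rail's +y end: 56 mm wide, 18 mm thick, top 44 mm above the bench, two screw heads to 48 mm. Axes as the rail's.
- bolt_guide (a point): Top centre of the guide bracket of the cross bolt, at rail x = 40, y = 18 mm, 36.5 mm above the bench: a dark steel bridge 16 mm (x) by 32 mm (y) just outside the channel on the rail's +x side. Under the bolt a runway plate 8 mm high and 56 mm wide (y) reaches out to rail x = 129 mm. Axes as the rail's.
- cube_rear: The rear one (farthest from the end stop, the one to push) of three equal grey hardened mortar cubes, 40 x 40 x 40 mm, about 0.14 kg, sitting in the channel of the feed rail one behind the other and touching (gaps of up to 1 mm). Origin: centre of its underside, z up; its faces are square to the rail.
- cube_mid: The middle one of three equal grey hardened mortar cubes, 40 x 40 x 40 mm, about 0.14 kg, sitting in the channel of the feed rail one behind the other and touching (gaps of up to 1 mm). Origin: centre of its underside, z up; its faces are square to the rail.
- cube_front: The front one (nearest the end stop) of three equal grey hardened mortar cubes, 40 x 40 x 40 mm, about 0.14 kg, sitting in the channel of the feed rail one behind the other and touching (gaps of up to 1 mm). Origin: centre of its underside, z up; its faces are square to the rail.
- gate (a joint): Travel of the cross bolt in m, along the rail's -x: 0 = drawn fully out to the +x side, 0.066 = fully across the channel (its limit). About 1.5 N of friction holds it where it is left; no spring. Its steel bar, 14 mm square, 17 to 31 mm above the bench, runs over the fences at rail y = 11 to 25 mm and clears the back of the row by 5 mm only when the row is home.
- gate_tab (a point): Centre of the outer face (facing the rail's +x) of the bolt's upright aluminium tab, the face to push. The tab is 36 mm wide along the rail's y, 8 mm thick, from 11 to 51 mm above the bench; this point is 31 mm above the bench, at rail y = 18 mm and rail x = 124 mm minus the joint value. Axes as the rail's.
- tin: Bystander: round aluminium sample tin with lid, 60 mm diameter, 40 mm high. Origin: centre of underside.
- weighing_bottle: Bystander: small upright glass weighing bottle with stopper, 43 mm diameter, 64 mm high. Origin: centre of underside.
- rule: Bystander: steel rule lying flat, 25 x 205 mm, with a grip bar 11 mm high, long side along its y. Origin: centre of underside.
- stopwatch: Bystander: black stopwatch lying flat, 71 x 60 x 19 mm. Origin: centre of underside.
- rubber_bulb: Bystander: upright rubber puffer bulb with a thin nozzle, 48 mm diameter, 103 mm high. Origin: centre of underside.
- tape_roll: Bystander: roll of tape lying flat, 96 mm diameter, 25 mm high. Origin: centre of underside.
There are look-alikes about, which are no part of the job. What is shaped like the cube_front but black is not meant. What is shaped like the cube_rear but blue is not meant.

How it is judged:
By the outcome, as a careful person would: the job done as asked, in the order asked, and still so for the second after the job is handed in, with the robot touching nothing.
It also fails if it takes over 42 s, if anything falls off the work surface, if the arm or the gripper's body presses on something with over 40 N, if the wrist force passes 120 N, or if a joint passes its speed limit or range.

## Robot

A 7-joint arm with a two-finger parallel gripper is mounted at the origin on a cart in front of the work surface, level with it; the furniture and walls round the work are solid. World frame = base frame: x ahead of the robot, y to its left, z up, the work surface at z = 0. Lengths are in m, angles in degrees, forces in N, time in s.
With the tool pointing down it reaches from about 0.4 to 0.925 m from the base axis. Payload 5.6 kg.
Tool frame: the origin (TCP) lies midway between the tips of the shut fingers; the grasp point (between the pads) lies 19 mm behind it; z points along the fingers, y is the direction in which the jaws open and shut (so a half turn about z gives the same grasp; the last joint's range is limited). The gripper opens to 85 mm and grips with 20 to 120 N. Pads are 22 mm wide; open, the fingers measure 114 mm over their backs; the gripper's body (76 mm by 85 mm) begins 54 mm behind the grasp point. The pads swing forward as they close: fully open they stand 13 mm farther back than shut.
Start: joints at [60.734, 26.786, -0.665, 91.828, 0.344, 61.387, -3.226], TCP at [0.293, -0.58, 0.231] pointing down, gripper open.
Joint ranges: [-144.91, 144.91], [-17.63, 115.5], [-89.93, 88.59], [15.96, 139.68], [-74.01, 254.01], [8.47, 105.57], [-167.45, 167.45]. Speed limits (degrees/s): [147.25, 147.25, 180, 180, 180, 180, 180].

## Interface

Orientations are given as [roll, pitch, yaw] about the fixed x, y, z axes, in that order (R = Rz(yaw) Ry(pitch) Rx(roll)).
In Python, from rig import status, read_camera, r gives the robot as it stands. The module is installed in compiled form; this text tells all that it offers.
- The arm moves only by the tool servo_tool, never from a script. Its argument "increments" is a list of rows, each an object with "hand": the gripper's target within -1 to 1 (shut at 1, half-way at 0, fully open at -1); "travel": the shift along the world's x, y, z in m, a list of three; "twist": the turn about the world's z in degrees. A call has 1 to 12 rows; each row shifts and turns the pose as measured when the row begins; what a row does not reach is not made up. A row lasts 1/10 s, in which the tool goes at most 50 mm and 8.59 degrees, less where a joint would pass 70% of its speed; a pose out of reach is approached as far as the arm can. A call is refused whole if a number of a shift passes 0.05 or a number of a turn 8.59, either way. A call with a gripper value outside its range is refused whole. The fingers move at their own pace and stop on an object; "force" is the grip in N (left out, the last holds). Time passes only in rows, so rows that do not move let the fingers close. It gives the time, the measured TCP pose, the force and the opening at its end, in the units of the state.
- status.read_state(): the state, without advancing time (a new reading comes with each control period).
- read_camera(name): name is "scene" or "top" or "wrist"; returns a dict with "frame" (384x512x3 uint8, red, green, blue), "z_map" (384x512 float32, m along the optical axis (not along the pixel's ray), 0 where there is no reading), "fovy" (degrees; the focal length in pixels is half the picture's height over the tangent of half this angle, whatever the lens; pixels are square), "cx", "cy" (the principal point, pixels), "cam_to_world" (4x4, takes a point from camera to world coordinates). Camera axes: x right, y up, looking along -z (the intrinsics and any distortion apply to the point x, -y, -z); pixel columns grow to the right and rows downward; lengths in m; the calibration is good to about 2 mm. A picture is of the moment at which its call begins.
- r.sign_off(): hands the job in, once; it reports no verdict.
The state is a dict: "time": time; "joints": joint angles; "qd": joint speeds; "effort": joint torques, N m; "eef_pos": TCP position; "ee_rot": TCP orientation; "contact_force": force on the tool from outside, world axes, zero at the start; "moment": the same for the moment, N m; "grip_width": finger opening in m.
Only numpy, scipy, OpenCV 4.12 (cv2) and the standard library are available. Lean on these libraries where they do the work, as an engineer would, in place of code of your own. Each camera call takes 0.05 s, during which the arm holds its last target. There are 200 camera calls.

## Working session

There is one attempt and no reset: what is moved stays moved. The work goes in short steps, Python scripts to look and compute and a tool call to move; the robot and the scene stay as the last step left them, time stands still between calls to the robot, and variables do not carry over. Pictures are saved under pics/ and viewed, about 8 in all and at most 12, crops included, and the job is handed in when it is done.

Besides the shell and the picture viewer there is one more tool, called after "Request:" as name(argument=value, ...) on one line, values as JSON. servo_tool: Moves the arm, as the interface text tells. Its arguments: {"type":"object","properties":{"increments":{"type":"array"},"force":{"type":"number"}},"required":["increments"]}

```bash
mkdir -p pics
cat > h.py <<'E'
import numpy as np, cv2
from rig import status, read_camera, r
def grab(n):
    c=read_camera(n); return c
def f(c): return 192/np.tan(np.radians(c["fovy"])/2)
def world(c):
    z=c["z_map"]; v,u=np.mgrid[:384,:512]; F=f(c)
    P=np.stack([(u-c["cx"])/F*z,-(v-c["cy"])/F*z,-z,np.ones_like(z)],-1)
    return (P@np.array(c["cam_to_world"]).T)[...,:3]
def save(c,n,box=None,k=1.5):
    im=c["frame"]
    if box: im=im[box[1]:box[3],box[0]:box[2]]
    cv2.imwrite("pics/"+n,cv2.resize(im,None,fx=k,fy=k,interpolation=cv2.INTER_CUBIC)[...,::-1])
E
python3 - <<'E'
from h import *
import pickle
for n in("top","scene"):
    c=grab(n); save(c,n+"1.png"); pickle.dump(c,open(n+".pkl","wb"))
    print(n,c["fovy"],c["cx"],c["cy"],np.round(c["cam_to_world"],3).tolist(),[k for k in c])
print(status.read_state())
E
```

```text
top 52.013928966358094 250.24797016131294 190.23721121065017 [[0.007, 0.972, -0.234, 0.251], [-1.0, 0.008, 0.005, -0.206], [0.006, 0.234, 0.972, 1.154], [0.0, 0.0, 0.0, 1.0]] ['frame', 'z_map', 'fovy', 'cx', 'cy', 'cam_to_world']
scene 49.81828525256989 250.1207503786167 184.8934250245461 [[-0.566, 0.539, -0.624, -0.383], [-0.824, -0.384, 0.416, 0.364], [-0.015, 0.75, 0.661, 0.973], [0.0, 0.0, 0.0, 1.0]] ['frame', 'z_map', 'fovy', 'cx', 'cy', 'cam_to_world']
{'time': 0.1, 'joints': array([60.73198599, 26.83002075, -0.66507791, 91.87552113,  0.34326103,
       61.3874348 , -3.2246406 ]), 'qd': array([ 0.07819697, -0.12919855, -0.12464788, -0.14570427,  0.12983446,
        0.05858854, -0.08212991]), 'effort': array([ 1.20015298e-03, -5.33519340e+01,  2.14697735e-02, -2.51967072e+01,
        1.14450243e-02,  4.29901265e-03,  4.76711637e-05]), 'eef_pos': array([ 0.29283285, -0.57973663,  0.23044505]), 'ee_rot': array([-1.79909204e+02,  6.02203411e-03,  2.68017270e+01]), 'contact_force': array([-0.70159255, -1.1270094 ,  0.48936776]), 'moment': array([ 0.03466041, -0.02895232, -0.0176428 ]), 'grip_width': 0.08565934014882397}
```

View pics/top1.png

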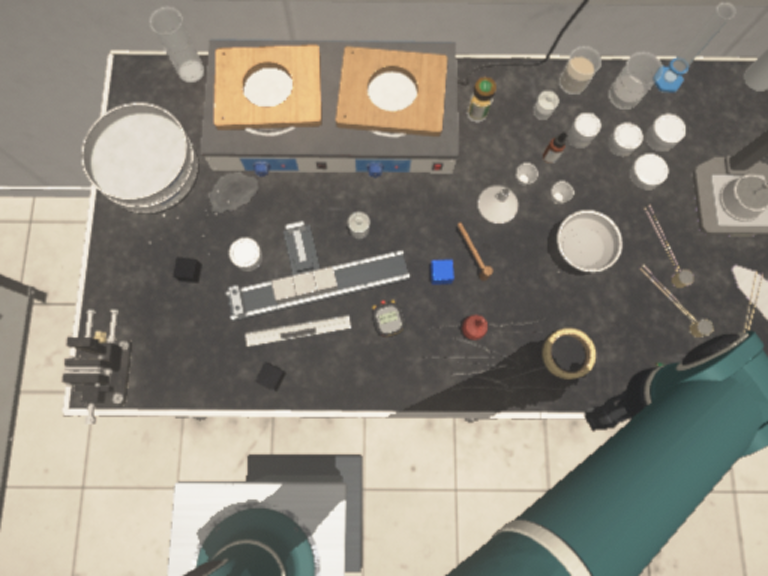

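View pics/scene1.png

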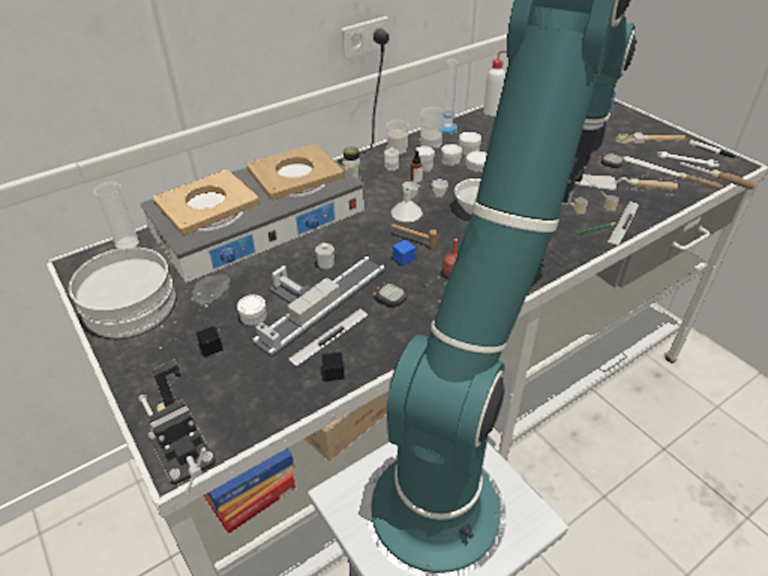

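Top view (768 px wide): the rail runs from the stop at (235,302) to its open end at (408,262). The grey row is at (305,284), the bolt with its tab at (298,240), and the rule at (298,331). The tin is at (245,253), the bottle at (359,225) and the stopwatch at (388,318). Cubes that could be mistaken for the row: the blue one (443,271) and the black ones (187,270) and (270,376). I choose the grey cubes in the channel.

Run:
```python
from h import *
import pickle
c=pickle.load(open("top.pkl","rb")); W=world(c)
save(c,"crop1.png",(140,130,300,240),4.5)
for n,(u,v) in dict(stop=(235,302),open=(404,264),cubeL=(283,289),cubeM=(305,284),cubeR=(328,279),tab=(294,229),bolt=(300,250),guide=(303,268),bottle=(359,222),tin=(245,253),watch=(388,318),blue=(443,271),bench=(420,300)).items():
    print(n,np.round(W[int(v/1.5),int(u/1.5)],3))
# grey cubes' top: height 0.040..0.054 in the row's region
R=np.zeros((384,512),bool); R[175:205,175:230]=1
m=R&(abs(W[...,2]-.048)<.006)
n,l,s,ce=cv2.connectedComponentsWithStats(m.astype(np.uint8))
for i in range(1,n):
    if s[i,4]>30:
        p=W[l==i]; print(s[i],p.mean(0).round(3),cv2.minAreaRect(p[:,:2].astype(np.float32)*1000))
```

```text
stop [0.484 0.06  0.042]
open [ 0.571 -0.268  0.006]
cubeL [ 0.51  -0.031  0.047]
cubeM [ 0.519 -0.075  0.048]
cubeR [ 0.529 -0.117  0.046]
tab [ 0.633 -0.05   0.045]
bolt [ 0.595 -0.061  0.026]
guide [ 0.556 -0.069  0.034]
bottle [ 0.64  -0.177  0.062]
tin [0.586 0.048 0.035]
watch [ 0.458 -0.234  0.019]
blue [ 0.55  -0.342  0.041]
bench [ 0.499 -0.301  0.   ]
[181 178  44  23 565] [ 0.519 -0.073  0.048] ((520.143798828125, -73.14285278320312), (41.42799758911133, 121.18283081054688), 14.587182998657227)
```

View pics/crop1.png

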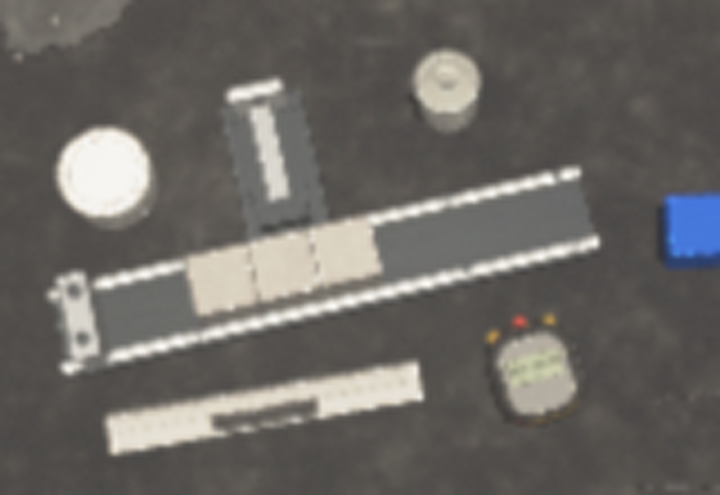

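The crop confirms three grey-beige cubes touching in the channel, each 40 mm with tops at z = 48 mm. The row centre is (0.520, -0.073) and the rail yaw about 14.6°. The bolt is drawn out, with its tab near crop pixel (255,92). Next I move above the spot behind the rear cube, shut the hand and turn it.

Request:
servo_tool(increments=[{"hand": 1, "travel": [0.021, 0.035, 0], "twist": 7.0}, {"hand": 1, "travel": [0.021, 0.035, 0], "twist": 7.0}, {"hand": 1, "travel": [0.021, 0.035, 0], "twist": 7.0}, {"hand": 1, "travel": [0.021, 0.035, 0], "twist": 7.0}, {"hand": 1, "travel": [0.021, 0.035, 0], "twist": 7.0}, {"hand": 1, "travel": [0.021, 0.035, 0], "twist": 7.0}, {"hand": 1, "travel": [0.021, 0.035, 0], "twist": 7.0}, {"hand": 1, "travel": [0.021, 0.035, 0], "twist": 7.0}, {"hand": 1, "travel": [0.021, 0.035, 0], "twist": 7.0}, {"hand": 1, "travel": [0.021, 0.035, 0], "twist": 7.0}, {"hand": 1, "travel": [0.021, 0.035, 0], "twist": 7.0}, {"hand": 1, "travel": [0, 0, 0], "twist": 0}])

```text
time: 1.3
eef_pos: [0.5241, -0.1776, 0.2262]
ee_rot: [-179.7, 0.1, 106.7]
contact_force: [0.7, 0.1, -0.1]
grip_width: -0.0002
```

Run:
```python
from h import *
import pickle
c=grab("wrist"); save(c,"wrist1.png"); pickle.dump(c,open("wrist.pkl","wb"))
print(c["fovy"],np.round(c["cam_to_world"],3).tolist())
print(status.read_state()["eef_pos"])
```

```text
65.81342027084945 [[0.957, -0.278, -0.078, 0.503], [0.289, 0.917, 0.274, -0.108], [-0.005, -0.285, 0.959, 0.368], [0.0, 0.0, 0.0, 1.0]]
[ 0.52261188 -0.18077933  0.22589859]
```

View pics/wrist1.png

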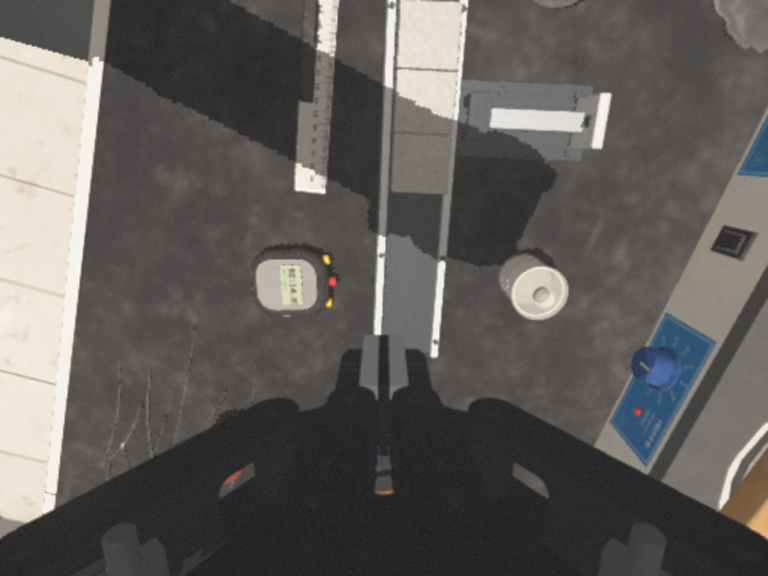

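The wrist view shows the row's rear face at about (420,192), the fences at x ≈ 385 and 455, and the tab's outer face at about (608,122). The shut fingertips are at (385,340). I measure these from the depth map.

```bash
cat > rail.py <<'E'
from h import *
a=np.radians(14.6); X=np.array([np.cos(a),np.sin(a)]); Y=np.array([-np.sin(a),np.cos(a)]); C=np.array([.520,-.073])
def loc(W): return np.stack([(W[...,:2]-C)@X,(W[...,:2]-C)@Y,W[...,2]],-1)*1000
E
python3 - <<'E'
from rail import *
import pickle
for nm in("wrist","top"):
    c=pickle.load(open(nm+".pkl","rb")); L=loc(world(c)); x,y,z=L[...,0],L[...,1],L[...,2]
    ok=c["z_map"]>0
    cube=ok&(abs(z-48)<4)&(abs(x)<30)&(abs(y)<75)
    for q,m in dict(fL=ok&(abs(z-16)<3)&(abs(x+25)<8)&(y>-160)&(y<90),fR=ok&(abs(z-16)<3)&(abs(x-25)<8)&(y>-160)&(y<-70)).items():
        if m.sum()>10:
            p=np.polyfit(y[m],x[m],1); print(nm,q,m.sum(),p,"deg off",-np.degrees(p[0]),z[m].mean())
    print("cube",cube.sum(),np.percentile(x[cube],[1,50,99]),np.percentile(y[cube],[1,50,99]),np.median(z[cube]))
    b=ok&(abs(z)<4)&(abs(x)<200)&(abs(y)<200); print("bench z",np.median(z[b]))
    t=ok&(abs(z-50)<5)&(x>90)&(x<150)&(abs(y)<60)
    if t.any(): print("tab",t.sum(),np.percentile(x[t],[2,50,98]),np.percentile(y[t],[2,50,98]),np.median(z[t]))
    s=ok&(abs(z-44)<3)&(abs(x)<28)&(y>100)
    if s.any(): print("stop",s.sum(),np.percentile(x[s],[2,98]),np.percentile(y[s],[2,50,98]))
    g=ok&(abs(z-36.5)<3)&(x>28)&(x<60)&(abs(y)<40)
    if g.any(): print("guide",g.sum(),np.percentile(x[g],[2,98]),np.percentile(y[g],[2,98]))
E
```

```text
wrist fL 1068 [ 6.11003458e-03 -2.46092347e+01] deg off -0.35007919412872407 15.109320192168518
wrist fR 359 [6.65336897e-03 2.52177438e+01] deg off -0.3812099612442711 15.017610416058421
cube 5043 [-19.29042364   0.23228666  19.73833331] [-59.69164928   4.36435519  58.20716822] 47.25487170036163
bench z -1.1102025562907403
tab 342 [115.42089014 118.28155543 123.08607817] [-25.68637132  -8.21177121   8.52308184] 49.53890534177288
guide 491 [32.36804161 47.77412808] [-23.49993188   7.19646609]
top fL 172 [ 1.12310507e-02 -2.46948601e+01] deg off -0.6434918039018951 15.588294048743354
top fR 53 [7.6046912e-04 2.3648717e+01] deg off -0.0435716710400956 15.407684296438175
cube 521 [-20.12767563  -0.67869554  19.42379423] [-59.31661222   0.41692998  58.33003922] 47.927030946572025
bench z -0.46043242192550515
tab 38 [114.4826085  118.37386224 123.35920727] [-25.36317365  -8.6132032    7.88619962] 49.399058485893654
stop 100 [-26.64271024  26.35685526] [124.83386409 133.88041165 371.86367014]
guide 53 [32.00678769 46.91138349] [-22.70683069   7.90309077]
```

Request:
servo_tool(increments=[{"hand": 1, "travel": [0.012, 0.003, -0.03], "twist": -1.2}, {"hand": 1, "travel": [0.011, 0.003, -0.045], "twist": -1.2}, {"hand": 1, "travel": [0, 0, -0.045], "twist": 0}, {"hand": 1, "travel": [0, 0, -0.04], "twist": 0}, {"hand": 1, "travel": [0, 0, 0], "twist": 0}])

```text
time: 1.85
eef_pos: [0.5438, -0.1823, 0.0617]
ee_rot: [-179.6, 0.5, 103.2]
contact_force: [-0.5, -0.9, -0.3]
grip_width: -0.0
```

Request:
servo_tool(increments=[{"hand": 1, "travel": [0.004, 0.001, 0], "twist": 1.0}, {"hand": 1, "travel": [0, 0, -0.02], "twist": 0}, {"hand": 1, "travel": [0, 0, -0.018], "twist": 0}, {"hand": 1, "travel": [0, 0, 0], "twist": 0}, {"hand": 1, "travel": [0, 0, 0], "twist": 0}])

```text
time: 2.35
eef_pos: [0.5534, -0.187, 0.0322]
ee_rot: [179.9, 1.0, 104.0]
contact_force: [0.4, -0.6, 0.3]
grip_width: -0.0002
```

Request:
servo_tool(increments=[{"hand": 1, "travel": [-0.004, -0.001, -0.006], "twist": 0}, {"hand": 1, "travel": [0, 0, -0.005], "twist": 0}, {"hand": 1, "travel": [0, 0, 0], "twist": 0}, {"hand": 1, "travel": [-0.002, 0.01, 0], "twist": 0}, {"hand": 1, "travel": [-0.002, 0.01, 0], "twist": 0}, {"hand": 1, "travel": [0, 0, 0], "twist": 0}])

```text
time: 2.95
eef_pos: [0.5474, -0.1676, 0.0255]
ee_rot: [179.5, 1.3, 103.9]
contact_force: [0.0, -0.1, 0.4]
grip_width: 0.0003
```

Request:
servo_tool(increments=[{"hand": 1, "travel": [-0.004, 0.008, -0.003], "twist": 0.3}, {"hand": 1, "travel": [-0.002, 0.006, 0], "twist": 0}, {"hand": 1, "travel": [-0.001, 0.005, 0], "twist": 0}, {"hand": 1, "travel": [-0.001, 0.004, 0], "twist": 0}, {"hand": 1, "travel": [-0.001, 0.004, 0], "twist": 0}, {"hand": 1, "travel": [-0.001, 0.004, 0], "twist": 0}])

```text
time: 3.55
eef_pos: [0.5372, -0.1354, 0.0226]
ee_rot: [179.5, 1.4, 104.3]
contact_force: [1.3, -2.0, 0.5]
grip_width: 0.0002
```

Request:
servo_tool(increments=[{"hand": 1, "travel": [-0.0012, 0.004, 0], "twist": 0}, {"hand": 1, "travel": [-0.0012, 0.004, 0], "twist": 0}, {"hand": 1, "travel": [-0.0012, 0.004, 0], "twist": 0}, {"hand": 1, "travel": [-0.0012, 0.004, 0], "twist": 0}, {"hand": 1, "travel": [-0.0012, 0.004, 0], "twist": 0}, {"hand": 1, "travel": [-0.0012, 0.004, 0], "twist": 0}, {"hand": 1, "travel": [-0.0012, 0.004, 0], "twist": 0}, {"hand": 1, "travel": [-0.0012, 0.004, 0], "twist": 0}, {"hand": 1, "travel": [-0.0012, 0.004, 0], "twist": 0}])

```text
time: 4.45
eef_pos: [0.5256, -0.0975, 0.0227]
ee_rot: [179.5, 1.5, 104.2]
contact_force: [0.6, -2.1, -0.0]
grip_width: 0.0
```

Request:
servo_tool(increments=[{"hand": 1, "travel": [-0.001, 0.004, 0], "twist": 0}, {"hand": 1, "travel": [-0.001, 0.004, 0], "twist": 0}, {"hand": 1, "travel": [-0.001, 0.003, 0], "twist": 0}, {"hand": 1, "travel": [-0.0005, 0.002, 0], "twist": 0}, {"hand": 1, "travel": [-0.0005, 0.002, 0], "twist": 0}])

```text
time: 4.95
eef_pos: [0.5214, -0.0812, 0.0228]
ee_rot: [179.5, 1.5, 104.2]
contact_force: [3.0, -8.9, -1.2]
grip_width: 0.0002
```

Request:
servo_tool(increments=[{"hand": 1, "travel": [-0.0005, 0.002, 0], "twist": 0}, {"hand": 1, "travel": [-0.0005, 0.002, 0], "twist": 0}, {"hand": 1, "travel": [-0.0005, 0.002, 0], "twist": 0}])

```text
time: 5.25
eef_pos: [0.5218, -0.0813, 0.0234]
ee_rot: [179.4, 1.9, 103.9]
contact_force: [2.1, -6.1, -0.6]
grip_width: 0.0001
```

Run:
```python
from h import *
s=status.read_state(); print(s["eef_pos"],s["contact_force"])
c=grab("top"); save(c,"top2.png",(140,130,300,240),4.5)
```

```text
[ 0.52179464 -0.08128991  0.02342662] [ 2.12264081 -6.12622058 -0.62981387]
```

View pics/top2.png

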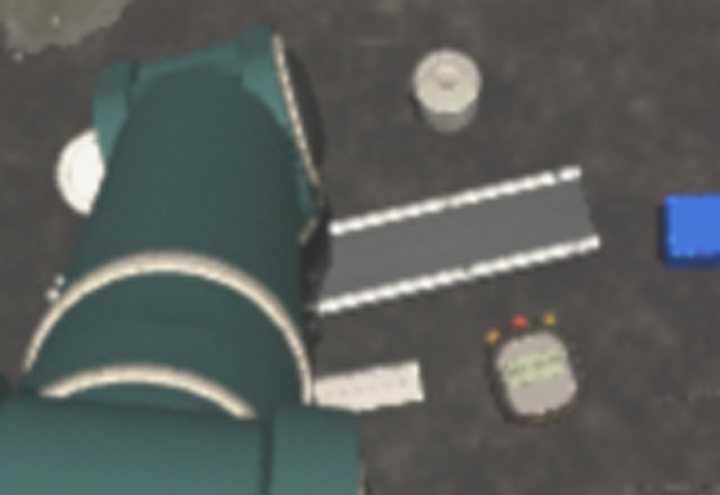

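The arm hides the row from the top camera. The tool stalled at about the expected place, with force up from 2 N sliding to 6–9 N. I back off and check with the wrist camera.

Request:
servo_tool(increments=[{"hand": 1, "travel": [0.001, -0.004, 0], "twist": 0}, {"hand": 1, "travel": [0.003, -0.012, 0], "twist": 0}, {"hand": 1, "travel": [0.006, -0.025, 0], "twist": 0}, {"hand": 1, "travel": [0.006, -0.025, 0.02], "twist": 0}, {"hand": 1, "travel": [0.002, -0.01, 0.04], "twist": 0}, {"hand": 1, "travel": [0, 0, 0.04], "twist": 0}, {"hand": 1, "travel": [0, 0, 0.04], "twist": 0}, {"hand": 1, "travel": [0, 0, 0.02], "twist": 0}, {"hand": 1, "travel": [0, 0, 0], "twist": 0}, {"hand": 1, "travel": [0, 0, 0], "twist": 0}])

```text
time: 6.3
eef_pos: [0.5372, -0.1604, 0.1873]
ee_rot: [179.6, 1.4, 104.0]
contact_force: [0.4, 0.7, -0.0]
grip_width: 0.0
```

Run:
```python
from rail import *
import pickle
c=grab("wrist"); save(c,"wrist2.png"); pickle.dump(c,open("wrist2.pkl","wb"))
L=loc(world(c)); x,y,z=L[...,0],L[...,1],L[...,2]; ok=c["z_map"]>0
def P(n,m): print(n,m.sum(),*( [np.percentile(x[m],[2,98]).round(1),np.percentile(y[m],[2,98]).round(1),np.median(z[m]).round(1)] if m.sum()>5 else []))
P("cube",ok&(abs(z-48)<4)&(abs(x)<24)&(y>-70)&(y<122))
P("stop",ok&(abs(z-44)<5)&(abs(x)<28)&(y>127)&(y<150))
P("tab",ok&(abs(z-50)<5)&(x>90)&(x<150)&(abs(y)<60))
P("guide",ok&(abs(z-36.5)<3)&(x>28)&(x<60)&(abs(y)<40))
print(status.read_state()["eef_pos"])
```

```text
cube 3245 [-19.9  18.2] [ 3.5 56. ] 47.2
stop 0
tab 437 [115.3 123. ] [-25.1   8.3] 49.7
guide 618 [32.3 47.8] [-23.6   7.1] 35.6
[ 0.53722435 -0.16039836  0.18697614]
```

View pics/wrist2.png

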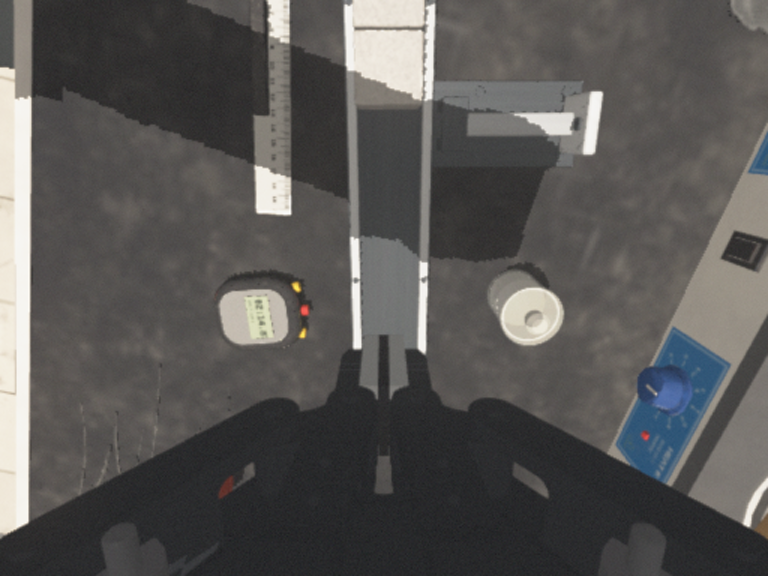

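The row's rear face is at local y ≈ 3.5, against 3.8 for home, so it is home within measurement error. The bolt is still out, with the tab at (595,122) and the channel in front of it empty. Before moving I check the wrist joint and the clearance to the hotplate.

Run:
```python
from rail import *
import pickle
s=status.read_state(); print(s["joints"].round(1),s["ee_rot"].round(1))
c=pickle.load(open("top.pkl","rb")); L=loc(world(c)); x,y,z=[L[...,i] for i in range(3)]; ok=c["z_map"]>0
m=ok&(z>20)&(x>130)&(x<300)&(y>-110)&(y<90)
for a in range(130,300,20):
    k=m&(x>=a)&(x<a+20); print(a,k.sum(),z[k].max().round() if k.any() else "", y[k].min().round() if k.any() else "")
for n,xl,yl in(("pre",150,-8.5),("end",69,-8.5)): print(n,C+(X*xl+Y*yl)/1000)
```

```text
[ 32.4  23.1 -24.6 106.4  13.4  52.3  15.4] [179.6   1.4 104. ]
130 0  
150 0  
170 0  
190 0  
210 38 97.0 -110.0
230 403 100.0 -109.0
250 562 100.0 -109.0
270 592 133.0 -109.0
290 330 134.0 -109.0
pre [ 0.66729897 -0.04341512]
end [ 0.58891452 -0.06383274]
```

Request:
servo_tool(increments=[{"hand": 1, "travel": [0.012, 0.011, 0], "twist": 8.2}, {"hand": 1, "travel": [0.012, 0.011, 0], "twist": 8.2}, {"hand": 1, "travel": [0.012, 0.011, 0], "twist": 8.2}, {"hand": 1, "travel": [0.012, 0.011, 0], "twist": 8.2}, {"hand": 1, "travel": [0.012, 0.011, 0], "twist": 8.2}, {"hand": 1, "travel": [0.012, 0.011, 0], "twist": 8.2}, {"hand": 1, "travel": [0.012, 0.011, 0], "twist": 8.2}, {"hand": 1, "travel": [0.012, 0.011, 0], "twist": 8.2}, {"hand": 1, "travel": [0.012, 0.011, 0], "twist": 8.2}, {"hand": 1, "travel": [0.012, 0.011, 0], "twist": 8.2}, {"hand": 1, "travel": [0, 0, 0], "twist": 0}, {"hand": 1, "travel": [0, 0, 0], "twist": 0}])

```text
time: 7.55
eef_pos: [0.6492, -0.0436, 0.1625]
ee_rot: [179.7, -0.5, -170.6]
contact_force: [0.6, 0.1, -0.1]
grip_width: -0.0001
```

Request:
servo_tool(increments=[{"hand": 1, "travel": [0.016, 0.0, 0.003], "twist": 4.8}, {"hand": 1, "travel": [0, 0, -0.03], "twist": 0}, {"hand": 1, "travel": [0, 0, -0.04], "twist": 0}, {"hand": 1, "travel": [0, 0, 0], "twist": 0}, {"hand": 1, "travel": [0, 0, 0], "twist": 0}])

```text
time: 8.05
eef_pos: [0.6624, -0.0474, 0.0918]
ee_rot: [179.8, -0.8, -166.4]
contact_force: [-0.5, -0.9, 0.8]
grip_width: -0.0003
```

Run:
```python
from rail import *
c=grab("wrist"); save(c,"wrist3.png"); 
L=loc(world(c)); x,y,z=L[...,0],L[...,1],L[...,2]; ok=c["z_map"]>0
def P(n,m): print(n,m.sum(),*( [np.percentile(x[m],[2,98]).round(1),np.percentile(y[m],[2,98]).round(1),np.median(z[m]).round(1)] if m.sum()>5 else []))
P("cube",ok&(abs(z-48)<4)&(abs(x)<24)&(y>-70)&(y<122))
P("stop",ok&(abs(z-44)<5)&(abs(x)<28)&(y>126)&(y<150))
P("tab",ok&(abs(z-50)<5)&(x>90)&(x<135)&(abs(y)<60))
p=status.read_state()["eef_pos"]; print(p,loc(p),status.read_state()["ee_rot"])
```

```text
cube 129 [18.5 19.7] [ 4.3 89.8] 44.9
stop 371 [20.  27.9] [126.3 139. ] 43.2
tab 716 [115.5 123.4] [-25.3   8.2] 49.8
[ 0.66192858 -0.04768671  0.09156589] [143.72629686 -11.27994334  91.56588922] [ 179.76643313   -0.89978479 -166.37621712]
```

View pics/wrist3.png

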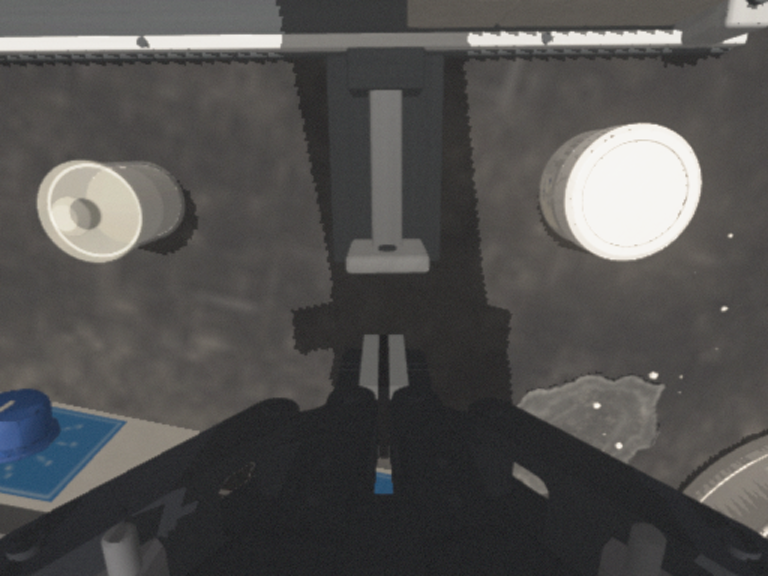

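The wrist view shows the fingertips at (385,340), lined up with the tab at (388,262). The bottle (95,210) and tin (630,190) are clear on either side. I descend next.

Request:
servo_tool(increments=[{"hand": 1, "travel": [0.006, 0.004, 0], "twist": 0.5}, {"hand": 1, "travel": [0, 0, -0.03], "twist": 0}, {"hand": 1, "travel": [0, 0, -0.027], "twist": 0}, {"hand": 1, "travel": [0, 0, 0], "twist": 0}])

```text
time: 8.5
eef_pos: [0.6738, -0.0434, 0.0418]
ee_rot: [-180.0, -0.2, -166.0]
contact_force: [-0.6, -0.1, 0.2]
grip_width: -0.0002
```

Request:
servo_tool(increments=[{"hand": 1, "travel": [-0.002, 0.001, -0.012], "twist": 0}, {"hand": 1, "travel": [-0.006, -0.001, 0], "twist": 0}, {"hand": 1, "travel": [-0.006, -0.001, 0], "twist": 0}, {"hand": 1, "travel": [-0.005, -0.001, 0], "twist": 0}, {"hand": 1, "travel": [-0.005, -0.001, 0], "twist": 0}, {"hand": 1, "travel": [-0.005, -0.001, 0], "twist": 0}])

```text
time: 9.1
eef_pos: [0.6476, -0.0465, 0.0364]
ee_rot: [-179.8, 0.4, -166.0]
contact_force: [2.4, 0.2, -1.7]
grip_width: 0.0003
```

Request:
servo_tool(increments=[{"hand": 1, "travel": [-0.0055, -0.002, -0.001], "twist": 0}, {"hand": 1, "travel": [-0.0055, -0.002, -0.001], "twist": 0}, {"hand": 1, "travel": [-0.0055, -0.0015, -0.001], "twist": 0}, {"hand": 1, "travel": [-0.0055, -0.0015, 0], "twist": 0}, {"hand": 1, "travel": [-0.0055, -0.0015, 0], "twist": 0}, {"hand": 1, "travel": [-0.0055, -0.0015, 0], "twist": 0}, {"hand": 1, "travel": [-0.005, -0.0013, 0], "twist": 0}])

```text
time: 9.8
eef_pos: [0.6083, -0.0574, 0.0351]
ee_rot: [-179.9, 0.7, -165.9]
contact_force: [2.1, 0.9, 0.7]
grip_width: -0.0001
```

Request:
servo_tool(increments=[{"hand": 1, "travel": [-0.005, -0.0015, 0], "twist": 0}, {"hand": 1, "travel": [-0.005, -0.0015, 0], "twist": 0}, {"hand": 1, "travel": [-0.004, -0.001, 0], "twist": 0}, {"hand": 1, "travel": [-0.003, -0.001, 0], "twist": 0}, {"hand": 1, "travel": [-0.003, -0.001, 0], "twist": 0}, {"hand": 1, "travel": [-0.003, -0.001, 0], "twist": 0}])

```text
time: 10.4
eef_pos: [0.5895, -0.0624, 0.0358]
ee_rot: [180.0, 1.7, -165.9]
contact_force: [11.7, 2.6, -8.5]
grip_width: -0.0001
```

Request:
servo_tool(increments=[{"hand": 1, "travel": [-0.004, -0.001, 0], "twist": 0}, {"hand": 1, "travel": [-0.004, -0.001, 0], "twist": 0}])

```text
time: 10.6
eef_pos: [0.5897, -0.0623, 0.0368]
ee_rot: [179.9, 2.8, -165.8]
contact_force: [13.2, 3.1, -8.5]
grip_width: -0.0003
```

Stalled at 13 N, at the expected end of travel. I back off outward, rise clear and check everything.

Request:
servo_tool(increments=[{"hand": 1, "travel": [0.004, 0.001, 0], "twist": 0}, {"hand": 1, "travel": [0.012, 0.003, 0], "twist": 0}, {"hand": 1, "travel": [0.02, 0.005, 0], "twist": 0}, {"hand": 1, "travel": [0.01, 0.003, 0.03], "twist": 0}, {"hand": 1, "travel": [0, 0, 0.045], "twist": 0}, {"hand": 1, "travel": [0, 0, 0.045], "twist": 0}, {"hand": 1, "travel": [-0.01, -0.03, 0.035], "twist": -4}, {"hand": 1, "travel": [-0.015, -0.04, 0.02], "twist": -8}, {"hand": 1, "travel": [-0.015, -0.045, 0], "twist": -8}, {"hand": 1, "travel": [-0.015, -0.045, 0], "twist": -8}, {"hand": 1, "travel": [-0.015, -0.045, 0], "twist": -8}, {"hand": 1, "travel": [-0.015, -0.045, 0], "twist": -8}])

```text
time: 11.8
eef_pos: [0.5478, -0.3005, 0.2172]
ee_rot: [179.5, 2.0, 149.4]
contact_force: [0.4, 0.0, 0.4]
grip_width: -0.0003
```

Request:
servo_tool(increments=[{"hand": 1, "travel": [-0.01, -0.045, 0], "twist": -8}, {"hand": 1, "travel": [-0.01, -0.045, 0], "twist": -8}, {"hand": 1, "travel": [-0.01, -0.045, 0], "twist": -8}, {"hand": 1, "travel": [-0.01, -0.04, 0], "twist": -8}, {"hand": 1, "travel": [0, 0, 0], "twist": 0}, {"hand": 1, "travel": [0, 0, 0], "twist": 0}])

```text
time: 12.4
eef_pos: [0.4978, -0.4919, 0.2158]
ee_rot: [-179.9, 1.7, 115.2]
contact_force: [1.2, 1.7, -0.3]
grip_width: 0.0002
```

Run:
```python
from rail import *
import pickle
c=grab("top"); save(c,"top3.png",(120,120,340,260),3.5)
c0=pickle.load(open("top.pkl","rb"))
L=loc(world(c)); x,y,z=L[...,0],L[...,1],L[...,2]; ok=c["z_map"]>0
def P(n,m): print(n,m.sum(),*( [np.percentile(x[m],[2,98]).round(1),np.percentile(y[m],[2,98]).round(1),np.median(z[m]).round(1)] if m.sum()>5 else []))
P("cube",ok&(abs(z-48)<5)&(abs(x)<24)&(y>-70)&(y<123))
P("stop",ok&(abs(z-44)<5)&(abs(x)<28)&(y>126)&(y<150))
P("tab",ok&(abs(z-50)<5)&(x>49)&(x<135)&(abs(y)<60))
P("bar in channel",ok&(abs(z-31)<4)&(abs(x)<30)&(y<2)&(y>-40))
print(status.read_state()["eef_pos"],status.read_state()["contact_force"],status.read_state()["time"])
```

```text
cube 562 [-20.7  18.2] [  5.6 121.1] 47.7
stop 104 [-26.3  26.2] [126.5 142.3] 43.8
tab 35 [49.4 57.3] [-23.7   9.6] 49.4
bar in channel 81 [-26.2  28.4] [-13.9  -0.4] 30.7
[ 0.49710031 -0.49258577  0.21563054] [-1.33741366 -1.33414589 -1.2392099 ] 12.45
```

View pics/top3.png

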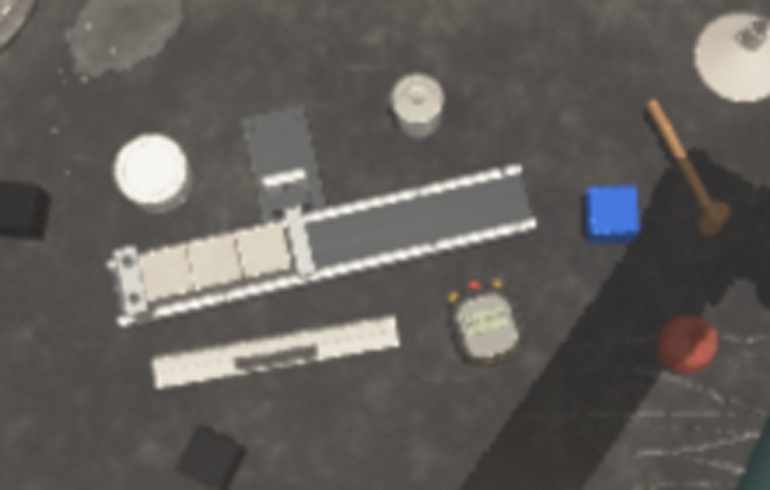

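```bash
python3 -c "
from rig import r; print(r.sign_off())"
```

```text
the job is handed in; nothing more can be done
None
```

The job is done and handed in at about 12.5 s. I pushed the row by the rear cube only, about 64 mm along the rail, until it stalled against the end stop. I then pushed the bolt across by its tab and moved the arm clear.

**Row home:** Sliding took about 2 N, and the push stalled at 6–9 N. The wrist camera then put the row's rear face within about 0.5 mm of its home position. The last top view shows no visible gap between the cubes or at the stop.

**Bolt across:** The push stalled at 13 N. The tab's outer edge moved from 123.2 to 57.3 mm, about 66 mm, which is full travel. The bar spans both fences behind the row.

**Other things:** The tin, bottle, rule, stopwatch and coloured cubes look unmoved in the last top view, though I did not measure them. The red bulb also looks in place. The tape roll was outside that last picture, and the arm did not go down near it.

**Weaker check:** The final top-camera depth put the row's ends at 5.6 and 121.1 mm, a span of 115.5 mm instead of 120 mm. I put that down to its resolution of nearly 3 mm per pixel and to trimming the outer points. I did not take a close-up of the stop end with the wrist camera.

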